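Find the heavy side of an unbalanced drum

ROBOT

A 6-joint arm with a two-finger parallel gripper is mounted at the origin on the work surface. World frame = base frame: x ahead of the robot, y to its left, z up, the work surface at z = 0. Lengths are in m, angles in rad, forces in N, time in s.
With the tool pointing down it reaches from about 0.3 to 0.875 m from the base axis. Payload 6.4 kg.
Tool frame: the origin (TCP) lies on the centre line of the jaws, within the pads' length; the fingertips stand 14 mm ahead of it and the grasp point (between the pads) lies 5 mm behind it; z points along the fingers, y is the direction in which the jaws open and shut (so a half turn about z gives the same grasp; the last joint's range is limited). The gripper opens to 85 mm and grips with 20 to 120 N. Pads are 22 mm wide; open, the fingers measure 114 mm over their backs; the gripper's body (76 mm by 85 mm) begins 54 mm behind the grasp point. The pads swing forward as they close: fully open they stand 13 mm farther back than shut.
Start: joints at [1.143, 0.181, 1.607, -0, 1.354, -0.206], TCP at [0.126, 0.561, 0.245] pointing down, gripper open.
Joint ranges: [-2.99, 2.99], [-0.89, 2.07], [0.3, 2.58], [-1.14, 4.28], [0, 2.63], [-3.12, 3.12]. Speed limits (rad/s): [2.57, 2.57, 3.01, 3.14, 3.14, 3.14].

INTERFACE

Orientations are given as a unit quaternion [w, x, y, z].
In Python, from bench import * gives the robot as it stands.
- The arm moves only by the tool servo_tool, never from a script. Its argument "plan" is a list that holds one entry, the list of rows, each a list of 5 numbers: the shift along the world's x, y, z in m, then the turn about the world's z in rad, then the gripper command: -1 is shut, 1 is fully open, values between are in proportion. In form: [[[tx, ty, tz, roll, claw], ...]]. A call has 1 to 8 rows; each row shifts and turns the commanded pose from where the row before left it; what a row does not reach is not made up. A row lasts 1/10 s, in which the tool goes at most 50 mm and 8.59 degrees, less where a joint would pass 70% of its speed; a pose out of reach is approached as far as the arm can. A call with a gripper value outside its range is refused whole. The fingers move at their own pace and stop on an object; the grip force is fixed at half the most. Time passes only in rows, so rows that do not move let the fingers close. It gives the time, the measured TCP pose, the force and the opening at its end, in the units of the state.
- get_obs(): the state, without advancing time (a new reading comes with each control period).
- camera(name): name is "scene" or "side" or "wrist"; returns a dict with "img" (420x560x3 uint8, blue, green, red), "camera_matrix" (3x3 intrinsics, pixels), "rvec" (rotation vector, rad) and "tvec" (3), from world to camera coordinates, as OpenCV has them. Camera axes: x right, y down, z forward; pixel columns grow to the right and rows downward; lengths in m; the calibration is good to about 2 mm. A picture is of the moment at which its call begins. There is no depth.
- hand_in(): hands the job in, once; it reports no verdict.
Trained networks look in a picture, given as the dict that the camera call returned (one of the last four; its "shot" number tells which), for a name from the list of things; names that differ only in an ending like _2 or _b are one class to them, and where a whole thing is asked for, a point or a joint stands for the part that bears it (a point fixed in the world has none). Each returns a list of dicts, best first, with "conf" (0 to 1); they miss things now and then, are a little off and sometimes report something else, mostly with a low value. They report only what shows in the picture. A call takes as long as a camera call. They do not tell look-alikes from the thing itself.
- trace(picture, thing): "mask" (420x560 bool, what is visible of it) and "rect" ([left, top, right, bottom] as shares, 0 to 1, of the picture: columns of its width, rows of its height, round what is visible of it).
- pinpoint(picture, thing): "centre" ([row, column] as shares, 0 to 1, of the picture: columns of its width, rows of its height: a listed point, or the origin of a listed thing).
The state is a dict: "time_s": time; "q": joint angles; "dq": joint speeds; "joint_efforts": joint torques, N m; "eef_pos": TCP position; "eef_rot": TCP orientation; "wrist_force": force on the tool from outside, world axes, zero at the start; "torque": the same for the moment, N m; "opening": opening from 0.0 (shut) to 1.0 (fully open).
Only numpy, scipy, OpenCV 4.12 (cv2) and the standard library are available. Lean on these libraries where they do the work, as an engineer would, in place of code of your own. Each camera call takes 0.05 s, during which the arm holds its last target.

TASK

The drum on the bearing stand hides a heavy side that cannot be seen; its stiff bearing keeps it wherever it is left. Take hold of the crank handle and turn the drum right round at least once to feel where the heavy side is, then bring that side straight down and finish there, standing still with the handle still gripped (do not let go). Leave everything else on the bench where it is.

Things in the scene. Friction and masses are not known exactly. Their poses are not given: they have to be found in the camera images.
- stand: Bearing stand, fixed to the bench: dark steel base plate 150 x 140 x 12 mm, a grey pillar 50 mm wide (up to 137 mm) and a grey bearing housing 54 mm across on it. Origin: centre of the plate's underside, z up. The drum's level axle runs along the stand's y axis, 130 mm above the bench; the drum and its crank handle are on the -y side of the pillar. The stand may be turned about the vertical.
- axis_point (a point): Point on the axle line at mid-length of the crank handle: the centre of the upright circle (radius 34 mm, in the stand's x-z plane) that the middle of the handle travels. 130 mm above the bench, 77 mm to the -y side of the stand's origin. Fixed to the stand, same axes as the stand (y along the axle).
- crank_handle (a point): Middle of the crank handle, a level black sleeve 14 mm thick and 60 mm long, parallel to the axle and 34 mm off it, sticking out from the drum's face (42 mm from this point). The sleeve runs freely on its pin, so it does not twist in a firm grip. The point turns with the drum: y along the axle, z from the axle to the handle. The handle weighs next to nothing.
- rotor: The drum: plain aluminium, 84 mm across, 45 mm thick, six even bolt heads; turns endlessly both ways. Origin on its axle over the stand's centre; y along the axle, z towards the handle. Constant bearing friction about 0.21 N m (6.2 N at the handle). The hidden weight adds at most 0.13 to 0.18 N m (3.9 to 5.4 N there), most when level with the axle. Its place has no relation to handle or bolts.
- sleeve: The black sleeve of the crank handle itself, which the fingers grip; origin at its middle, the same point as crank_handle. It spins freely on its pin, so its angle means nothing.
- mug: Bystander, to be left alone: white mug, 80 mm across, 90 mm high. Origin: centre of its underside.
- screwdriver: Bystander, to be left alone: screwdriver lying flat, black handle. Origin: centre of its underside.
- tape_roll: Bystander, to be left alone: roll of paper tape lying flat, 90 mm across, 24 mm high. Origin: centre of its underside.
- bottle: Bystander, to be left alone: amber bottle, 60 mm across, 130 mm high. Origin: centre of its underside.
- spare_ring: Bystander, to be left alone: loose steel ring lying flat, 56 mm across, 22 mm high. Origin: centre of its underside.
Things that resemble listed ones, but are neither listed nor needed, are in the scene too. Leave any orange or purple look-alike of the stand alone.

How it is judged:
By the outcome, as a careful person would: the job done as asked, in the order asked, and still so for the second after the job is handed in, while the arm keeps its last pose, push and grip.
It also fails if it takes over 61 s, if anything falls off the work surface, if the arm or the gripper's body presses on something with over 40 N, if the wrist force passes 120 N, or if a joint passes its speed limit or range.

## Working session

There is one attempt and no reset: what is moved stays moved. The work goes in short steps, Python scripts to look and compute and a tool call to move; the robot and the scene stay as the last step left them, time stands still between calls to the robot, and variables do not carry over. Pictures are saved under pics/ and viewed, and the job is handed in when it is done.

Besides the shell and the picture viewer there is one more tool, called after "Emit:" as name([rows], argument=value, ...), one row to a line, values as JSON. servo_tool: Moves the arm, as the interface text tells. Its arguments: {"type":"object","properties":{"plan":{"type":"array"}},"required":["plan"]}

```bash
mkdir -p pics; ls; python3 - <<'E'
from bench import *
import cv2
o=get_obs();print(o)
for n in ["scene","side"]:
    c=camera(n);cv2.imwrite(f"pics/{n}0.png",c["img"])
    print(n,c["camera_matrix"],c["rvec"],c["tvec"])
    for t in ["stand","crank_handle","rotor"]:
        print(t,[(round(d["conf"],2),d["centre"][0]*420,d["centre"][1]*560) for d in pinpoint(c,t)])
E
```

```text
pics
{'time_s': 0.0, 'q': array([ 1.14270098e+00,  1.81575998e-01,  1.60800977e+00, -1.03902511e-06,
        1.35379652e+00, -2.06292367e-01]), 'dq': array([-2.05767398e-04, -1.27194995e-03, -1.74793217e-03, -1.95118073e-03,
       -1.91384447e-04,  3.23665964e-05]), 'joint_efforts': array([ 2.06272394e-03, -4.44872618e+01, -3.51338160e+01, -1.16607239e-04,
        8.94107478e-03, -3.40337533e-05]), 'eef_pos': array([0.12624738, 0.56042529, 0.24436363]), 'eef_rot': array([-2.78612216e-04,  1.10674140e-01,  9.93856345e-01, -8.50334458e-04]), 'wrist_force': array([0.22911868, 0.18055261, 0.56042287]), 'torque': array([-0.00716621, -0.02220212, -0.00850412]), 'opening': 1.0021166653370552}
scene [[390.30314258   0.         277.03204601]
 [  0.         390.30314258 208.45776677]
 [  0.           0.           1.        ]] [ 0.96392592  2.67521383 -0.80971876] [ 0.38049288 -0.23532746  1.13798377]
stand [(0.89, 270.01800000000003, 432.208), (0.79, 163.8, 162.11999999999998), (0.55, 231.42000000000002, 259.28000000000003), (0.25, 201.012, 253.512)]
crank_handle [(0.87, 212.394, 427.392), (0.74, 180.306, 232.904), (0.7, 102.984, 126.78399999999999)]
rotor [(0.67, 248.892, 450.57599999999996), (0.59, 129.108, 151.59199999999998), (0.55, 203.616, 255.416)]
side [[422.95943419   0.         277.18366353]
 [  0.         422.95943419 210.93750305]
 [  0.           0.           1.        ]] [-0.00381673 -2.83335123  1.3450821 ] [0.52079806 0.0605871  1.20293867]
stand [(0.77, 164.598, 248.976), (0.74, 333.01800000000003, 365.68), (0.56, 230.41199999999998, 264.992)]
crank_handle [(0.72, 110.88000000000001, 247.8), (0.71, 176.988, 265.888), (0.56, 256.914, 372.68)]
rotor [(0.88, 197.60999999999999, 264.20799999999997), (0.66, 296.814, 374.192), (0.64, 135.492, 248.47199999999998)]
```

View pics/scene0.png

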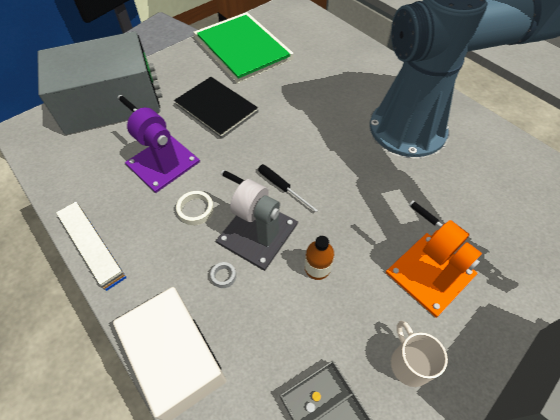

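View pics/side0.png

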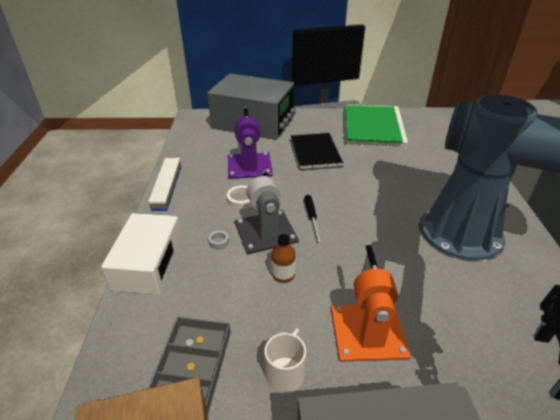

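Three stand-like things in the scene picture: orange (432,270), purple (162,164) and grey/dark-plate (259,231). The grey one fits the description, since it has a dark plate, a grey pillar and an aluminium drum. I'll confirm it enlarged.

```bash
python3 - <<'E'
from bench import *
import cv2, numpy as np
a=cv2.imread("pics/scene0.png")[150:280,200:330]; b=cv2.imread("pics/side0.png")[160:260,220:320]
a=cv2.resize(a,(390,390),interpolation=cv2.INTER_CUBIC); b=cv2.resize(b,(390,390),interpolation=cv2.INTER_CUBIC)
cv2.imwrite("pics/crop0.png",np.hstack([a,b]))
cs={n:camera(n) for n in ["scene","side"]}
P={};
for n,c in cs.items():
    R,_=cv2.Rodrigues(np.array(c["rvec"]));P[n]=c["camera_matrix"]@np.hstack([R,np.array(c["tvec"]).reshape(3,1)])
    print(n,"cam pos",-R.T@np.array(c["tvec"]).ravel())
def tri(p,q):
    X=cv2.triangulatePoints(P["scene"],P["side"],np.array(p,float).reshape(2,1),np.array(q,float).reshape(2,1)).ravel();return X[:3]/X[3]
print("stand",tri((259.3,231.4),(265,230.4)))
print("handle",tri((232.9,180.3),(265.9,177)))
print("rotor",tri((255.4,203.6),(264.2,197.6)))
E
```

```text
scene cam pos [0.81047221 0.39992972 0.82362123]
side cam pos [0.51615805 0.89379198 0.81035771]
stand [0.55406534 0.00774755 0.01807553]
handle [ 0.55317842 -0.07703004  0.13826329]
rotor [0.55372934 0.00261367 0.12997832]
```

View pics/crop0.png

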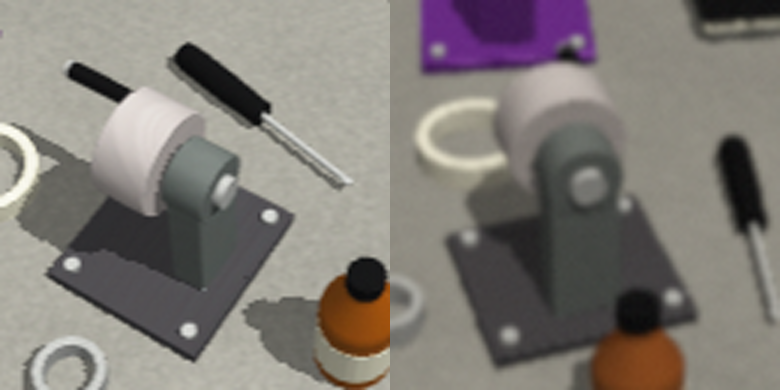

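```bash
cat > h.py <<'E'
from bench import *
import cv2, numpy as np
from scipy.optimize import least_squares
def proj(c,X): return cv2.projectPoints(np.array(X,float).reshape(-1,1,3),np.array(c["rvec"],float),np.array(c["tvec"],float),c["camera_matrix"],None)[0].reshape(-1,2)
def world(p,L):
    x,y,a=p;c,s=np.cos(a),np.sin(a);L=np.atleast_2d(L)
    return np.c_[x+c*L[:,0]-s*L[:,1],y+s*L[:,0]+c*L[:,1],L[:,2]]
E
python3 - <<'E'
from h import *
cs={n:camera(n) for n in ["scene","side"]}
C=lambda sx,sy:(sx*.075,sy*.07,.012)
obs=[("scene",C(1,-1),(216,240.7)),("scene",C(1,1),(265,269.3)),("scene",C(-1,1),(297.7,221.7)),
("side",C(1,-1),(234.6,221.5)),("side",C(1,1),(248.2,253.6)),("side",C(-1,1),(298.2,241.5)),("side",C(-1,-1),(283.6,211.3))]
def f(p): return np.concatenate([proj(cs[n],world(p,L))[0]-np.array(q) for n,L,q in obs])
r=least_squares(f,[.554,.005,0]);print(r.x,np.round(r.fun,1))
p=r.x
ax=world(p,(0,-.077,.13))[0];print("axis_point",ax,"rotor",world(p,(0,0,.13)))
# handle angle from both
H={"scene":(232.9,180.3),"side":(265.9,177)}
g=lambda t:np.concatenate([proj(cs[n],world(p,(.034*np.sin(t[0]),-.077,.13+.034*np.cos(t[0]))))[0]-np.array(q) for n,q in H.items()])
for t0 in [-2,-1,0,1,2]:
    s=least_squares(g,[t0]);print(t0,s.x,s.cost,np.round(s.fun,1))
# bystanders
for n,c in cs.items():
    for t in ["bottle","screwdriver","tape_roll","spare_ring","mug"]:
        d=pinpoint(c,t)[:2];print(n,t,[(round(k["conf"],2),round(k["centre"][1]*560),round(k["centre"][0]*420)) for k in d])
E
```

```text
[0.55260231 0.0017606  0.31795778] [ 0.   0.2  0.4  0.5  1.5  0.1 -0.4 -0.9 -1.5 -0.6  1.3 -0.9 -0.6 -1.1]
axis_point [ 0.57667462 -0.07137984  0.13      ] rotor [[0.55260231 0.0017606  0.13      ]]
-2 [-1.54387802] 11.490930627262818 [ 2.6 -2.5  2.6  1.7]
-1 [-1.54384983] 11.490930612567897 [ 2.6 -2.5  2.6  1.7]
0 [-1.54385002] 11.490930612371146 [ 2.6 -2.5  2.6  1.7]
1 [-1.54385002] 11.490930612371146 [ 2.6 -2.5  2.6  1.7]
2 [4.73931745] 11.490930611970551 [ 2.6 -2.5  2.6  1.7]
scene bottle [(0.83, 315, 269), (0.38, 194, 210)]
scene screwdriver [(0.72, 286, 194)]
scene tape_roll [(0.93, 195, 208)]
scene spare_ring [(0.65, 226, 274)]
scene mug [(0.67, 315, 269), (0.6, 413, 369)]
side bottle [(0.86, 284, 273)]
side screwdriver [(0.57, 309, 219)]
side tape_roll [(0.71, 241, 200), (0.45, 268, 181)]
side spare_ring [(0.85, 219, 240)]
side mug [(0.68, 283, 376)]
```

The crop confirms it: grey pillar, aluminium drum, dark plate, with the black handle pointing away from the cameras. The fit has residuals under 1.6 px and gives yaw ≈ 0.32 rad. I'll move above the handle for a wrist view.

Emit:
servo_tool([
  [[0.026,-0.04,0.004,-0.065,1],[0.026,-0.04,0.004,-0.065,1],[0.026,-0.04,0.004,-0.065,1],[0.026,-0.04,0.004,-0.065,1],[0.026,-0.04,0.004,-0.065,1],[0.026,-0.04,0.004,-0.065,1],[0.026,-0.04,0.004,-0.065,1],[0.026,-0.04,0.004,-0.065,1]],
])

```text
time_s: 1.9
eef_pos: [0.3351, 0.2393, 0.2778]
eef_rot: [0.0, 0.364, 0.932, 0.0]
wrist_force: [0.6, -0.3, 0.3]
opening: 1.006
```

Emit:
servo_tool([
  [[0.026,-0.04,0.003,-0.065,1],[0.026,-0.04,0.003,-0.065,1],[0.026,-0.04,0.003,-0.065,1],[0.026,-0.04,0.003,-0.065,1],[0.026,-0.04,0.003,-0.065,1],[0.026,-0.04,0.003,-0.065,1],[0.026,-0.04,0.003,-0.065,1],[0.026,-0.04,0.003,-0.065,1],[0,0,0,0,1]],
])

```text
$.plan[0]: bad value
```

Emit:
servo_tool([
  [[0.026,-0.04,0.003,-0.065,1],[0.026,-0.04,0.003,-0.065,1],[0.026,-0.04,0.003,-0.065,1],[0.026,-0.04,0.003,-0.065,1],[0.026,-0.04,0.003,-0.065,1],[0.026,-0.04,0.003,-0.065,1],[0.026,-0.04,0.003,-0.065,1],[0.026,-0.04,0.003,-0.065,1]],
])

```text
time_s: 2.7
eef_pos: [0.5433, -0.0811, 0.3015]
eef_rot: [0.0, 0.591, 0.807, 0.0]
wrist_force: [1.0, -0.0, -0.4]
opening: 1.001
```

Emit:
servo_tool([
  [[0,0,0,0,1],[0,0,0,0,1]],
])

```text
time_s: 2.9
eef_pos: [0.5425, -0.0799, 0.3007]
eef_rot: [-0.001, 0.591, 0.807, -0.0]
wrist_force: [-0.8, -0.7, -0.0]
opening: 1.0
```

```bash
python3 - <<'E'
from h import *
cs={n:camera(n) for n in ["wrist","scene","side"]}
for n,c in cs.items(): cv2.imwrite(f"pics/{n}1.png",c["img"])
np.save("cams1.npy",cs,allow_pickle=True)
o=get_obs();print(o["eef_pos"],o["eef_rot"],o["q"],o["wrist_force"])
c=cs["wrist"];R,_=cv2.Rodrigues(np.array(c["rvec"]));print(-R.T@np.array(c["tvec"]).ravel(),R)
for t in ["crank_handle","rotor","stand"]:
    print(t,[(round(k["conf"],2),k["centre"][1]*560,k["centre"][0]*420) for k in pinpoint(c,t)])
E
```

```text
[ 0.54192821 -0.07791363  0.30126469] [-2.39995219e-04  5.89266401e-01  8.07938763e-01  7.49397963e-05] [-3.59803419e-01  7.66334535e-02  1.60951568e+00  2.74435332e-04
  1.45586605e+00 -6.70330125e-01] [-0.50357489 -0.63591316  0.26277999]
[ 0.51950625 -0.00989775  0.42940303] [[ 9.53359774e-01  3.01835859e-01 -5.05097658e-04]
 [ 2.88468847e-01 -9.10644534e-01  2.95824707e-01]
 [ 8.88305400e-02 -2.82173081e-01 -9.55242109e-01]]
crank_handle [(0.96, 282.184, 190.89000000000001), (0.62, 428.79200000000003, 100.086)]
rotor [(0.77, 323.512, 99.204)]
stand [(0.56, 310.52, 101.598), (0.56, 277.984, 345.408), (0.23, 428.512, 99.498)]
```

View pics/wrist1.png

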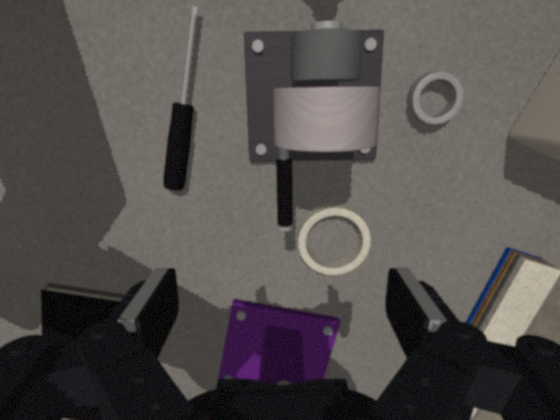

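Wrist view: the handle runs (284,155)–(286,228), the drum is at (325,118), the plate corners are at (246,33), (383,30), (250,161) and (379,157), and the purple look-alike is at (280,345). I'll run a joint fit now.

```bash
python3 - <<'E'
from h import *
cs=np.load("cams1.npy",allow_pickle=True).item()
a=cs["wrist"]["img"][10:240,220:400];cv2.imwrite("pics/wc1.png",cv2.resize(a,None,fx=3,fy=2.6,interpolation=cv2.INTER_CUBIC)[:598])
C=lambda sx,sy:(sx*.075,sy*.07,.012)
obs=[("scene",C(1,-1),(216,240.7)),("scene",C(1,1),(265,269.3)),("scene",C(-1,1),(297.7,221.7)),
("side",C(1,-1),(234.6,221.5)),("side",C(1,1),(248.2,253.6)),("side",C(-1,1),(298.2,241.5)),("side",C(-1,-1),(283.6,211.3)),
("wrist",C(-1,1),(246,33)),("wrist",C(1,1),(383,30)),("wrist",C(-1,-1),(250,161)),("wrist",C(1,-1),(379,157))]
H={"scene":(232.9,180.3),"wrist":(284.5,191)}
def f(p): return np.concatenate([proj(cs[n],world(p[:3],L))[0]-np.array(q) for n,L,q in obs]+[proj(cs[n],world(p[:3],(.034*np.sin(p[3]),-.077,.13+.034*np.cos(p[3]))))[0]-np.array(q) for n,q in H.items()])
r=least_squares(f,[.554,.005,.3,-1.5],loss="soft_l1");print(r.x,np.round(f(r.x).reshape(-1,2),1).tolist())
p=r.x;h=world(p[:3],[(.034*np.sin(p[3]),y,.13+.034*np.cos(p[3])) for y in (-.077,-.047,-.107)])
print("handle",h,"axis",world(p[:3],(0,-.077,.13)))
for n,c in cs.items(): print(n,proj(c,h).round(1).tolist())
P={n:cs[n]["camera_matrix"]@np.hstack([cv2.Rodrigues(np.array(cs[n]["rvec"]))[0],np.array(cs[n]["tvec"]).reshape(3,1)]) for n in cs}
def tri(a,p,b,q):
    X=cv2.triangulatePoints(P[a],P[b],np.array(p,float),np.array(q,float)).ravel();return X[:3]/X[3]
print("handle tri",tri("scene",(232.9,180.3),"wrist",(284.5,191.)))
print("purple",tri("scene",(162,164),"side",(249,164.6)),"purple h",tri("scene",(126.8,103),"side",(247.8,110.9)))
for i in range(4):
    o=get_obs();print(o["time_s"],o["eef_pos"])
E
```

```text
[ 0.5543496  -0.00280172  0.33526546 -1.7292387 ] [[-1.6, -0.0], [-0.6, -0.6], [-0.5, -1.4], [-1.2, -1.6], [-1.5, -1.6], [0.8, -2.4], [-1.7, -2.2], [-3.3, -2.3], [1.0, -3.8], [-0.1, 0.1], [-1.7, 0.5], [0.4, -1.3], [1.8, -0.4]]
handle [[ 0.54797931 -0.08656114  0.12463547]
 [ 0.53810871 -0.05823145  0.12463547]
 [ 0.5578499  -0.11489083  0.12463547]] axis [[ 0.57968412 -0.07551459  0.13      ]]
wrist [[286.3, 190.6], [285.5, 156.9], [287.1, 222.6]]
scene [[233.3, 179.0], [244.3, 184.5], [222.5, 173.7]]
side [[267.3, 179.6], [270.7, 185.5], [264.0, 174.0]]
handle tri [ 0.54752336 -0.08972462  0.11636439]
purple [ 0.62028953 -0.33424854  0.01200026] purple h [ 0.62211032 -0.42374502  0.16747327]
3.2 [ 0.54215395 -0.07792601  0.30163338]
3.2 [ 0.54215395 -0.07792601  0.30163338]
3.2 [ 0.54215395 -0.07792601  0.30163338]
3.2 [ 0.54215395 -0.07792601  0.30163338]
```

View pics/wc1.png

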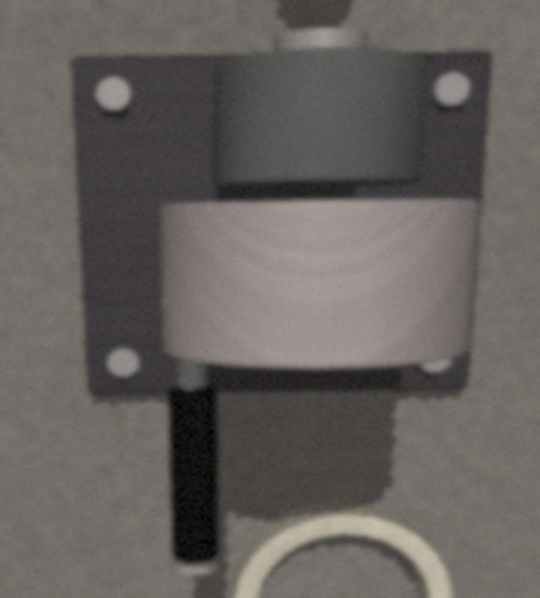

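View pics/scene1.png

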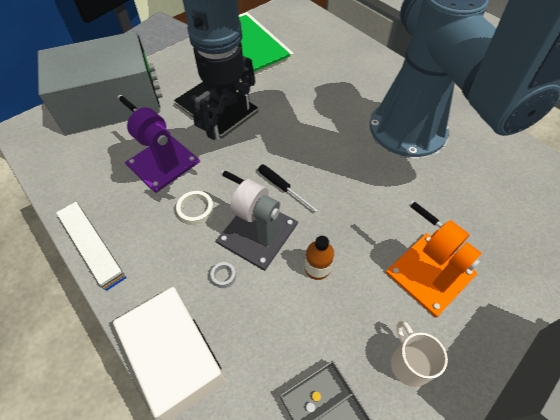

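Emit:
servo_tool([
  [[0.003,-0.006,-0.035,0.02,1],[0.003,-0.007,-0.035,0,1],[0.003,-0.006,-0.035,0,1],[0,0,-0.015,0,1],[0,0,0,0,1],[0,0,0,0,1]],
])

```text
time_s: 3.8
eef_pos: [0.5521, -0.0978, 0.1827]
eef_rot: [0.001, 0.582, 0.814, 0.0]
wrist_force: [-0.2, -0.1, 0.6]
opening: 0.998
```

```bash
python3 - <<'E'
from h import *
cs={n:camera(n) for n in ["wrist","scene"]}
for n,c in cs.items(): cv2.imwrite(f"pics/{n}2.png",c["img"])
np.save("cams2.npy",cs,allow_pickle=True)
o=get_obs();print(o["eef_pos"],o["eef_rot"],o["wrist_force"])
c=cs["wrist"]
print([(round(k["conf"],2),k["centre"][1]*560,k["centre"][0]*420) for k in pinpoint(c,"crank_handle")])
q=o["eef_rot"];from scipy.spatial.transform import Rotation as Ro
R=Ro.from_quat(q[[1,2,3,0]]).as_matrix();print(R)
for d in (0,-.005,.014,.05): print(d,proj(c,o["eef_pos"]+R[:,2]*d))
E
```

```text
[ 0.5527363  -0.09816505  0.18361021] [1.80763556e-03 5.81517631e-01 8.13531670e-01 4.45953399e-04] [ 0.10268038 -0.32423696 -0.54926388]
[(0.64, 279.776, 216.384)]
[[-0.32366795  0.94616441  0.0034598 ]
 [ 0.94616763  0.32367409 -0.00137675]
 [-0.00242248  0.00282794 -0.99999307]]
0 [[285.03802077 286.68105434]]
-0.005 [[285.13934992 293.29379592]]
0.014 [[284.78702536 270.30109176]]
0.05 [[284.30238284 238.67331683]]
```

View pics/wrist2.png

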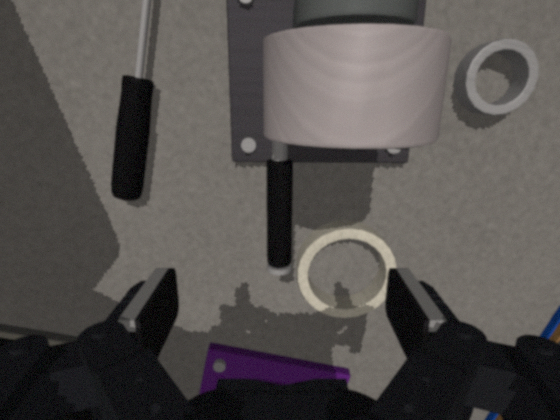

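The handle sleeve runs (279,160)–(279,262). The TCP's drop line hits about (284,232), so the tool is ~2.6 mm too far to local +x and ~12 mm outward of the middle. I'll correct that, then descend and grip.

Emit:
servo_tool([
  [[-0.003,-0.001,-0.02,0,1],[0,0,-0.02,0,1],[0,0,-0.02,0,1],[0,0,-0.005,0,0.5],[0,0,0,0,0],[0,0,0,0,-0.4]],
])

```text
time_s: 4.55
eef_pos: [0.5494, -0.0994, 0.1178]
eef_rot: [0.001, 0.582, 0.813, 0.0]
wrist_force: [-1.3, 0.1, 1.3]
opening: 0.512
```

```bash
python3 - <<'E'
from h import *
cs={n:camera(n) for n in ["wrist","scene"]}
for n,c in cs.items(): cv2.imwrite(f"pics/{n}3.png",c["img"])
o=get_obs();print(o["time_s"],o["eef_pos"],o["eef_rot"],o["wrist_force"],o["opening"])
E
```

```text
4.65 [ 0.54946894 -0.09942225  0.11781764] [1.25321967e-03 5.81746208e-01 8.13369343e-01 3.01554951e-04] [-0.8646374  -0.22675106  0.09197512] 0.33125649077243197
```

View pics/wrist3.png

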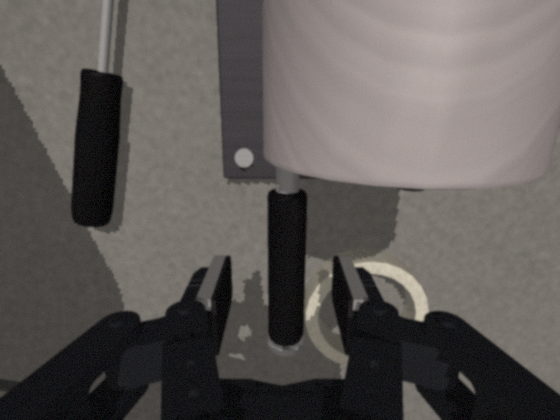

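View pics/scene3.png

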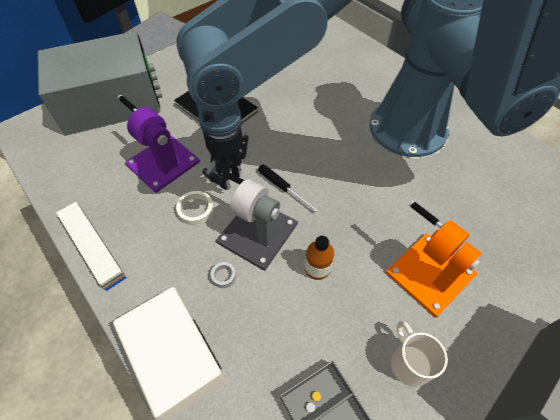

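The handle at (286,270) sits centred between the jaws (230 and 335), and its end is within the pads. Closing.

Emit:
servo_tool([
  [[0,0,0,0,-1],[0,0,0,0,-1],[0,0,0,0,-1],[0,0,0,0,-1],[0,0,0,0,-1],[0,0,0,0,-1]],
])

```text
time_s: 5.25
eef_pos: [0.5508, -0.0989, 0.1179]
eef_rot: [0.002, 0.582, 0.813, 0.001]
wrist_force: [5.2, 2.5, 1.4]
opening: 0.14
```

```bash
python3 - <<'E'
from h import *
cs={n:camera(n) for n in ["wrist","scene"]}
for n,c in cs.items(): cv2.imwrite(f"pics/{n}4.png",c["img"])
o=get_obs();print(o["time_s"],o["eef_pos"],o["eef_rot"],o["wrist_force"],o["torque"],o["opening"])
E
```

```text
5.35 [ 0.55077699 -0.09895887  0.11793334] [0.0023522  0.58184962 0.81329167 0.00146606] [5.09647781 3.18326805 0.94238857] [ 0.3802636  -0.86944658 -0.00803374] 0.1418452351427653
```

View pics/wrist4.png

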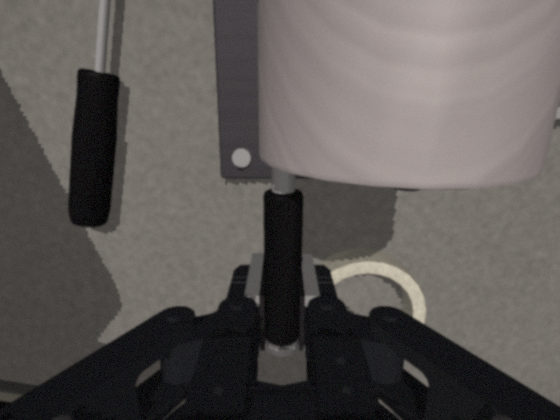

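Gripped: the opening stopped at 0.14 and the sleeve sits between the pads. The arm gave 1.3 mm at ~6 N, so about 4.5 N/mm. Next I'll plan arc increments.

```bash
cat >> h.py <<'E'
def arc(t0,dirn,calls,rows=5,step=6,yaw=.33,r=.034,corr=(0,0,0)):
    # corr: local-x,z correction added over first call
    t=t0;acc=np.zeros(3);tgt=np.zeros(3)
    P0=np.array([r*np.sin(t0),r*np.cos(t0)])
    n=0
    for k in range(calls):
        out=[]
        for i in range(rows):
            n+=1;t=t0+dirn*np.radians(step)*n
            d=np.array([r*np.sin(t),r*np.cos(t)])-P0
            tgt=np.array([d[0]*np.cos(yaw),d[0]*np.sin(yaw),d[1]])+np.array(corr)*min(1,n/rows)
            s=np.round(tgt-acc,4);acc+=s
            out.append([float(round(v,4)) for v in s]+[0,-1])
        print(round(np.degrees(t),1),str(out).replace("'",""))
E
python3 -c "
from h import *
arc(-1.65,1,3)"
```

```text
-64.5 [[-0.0001, -0.0, 0.0036, 0, -1], [0.0003, 0.0001, 0.0035, 0, -1], [0.0006, 0.0002, 0.0035, 0, -1], [0.0009, 0.0003, 0.0034, 0, -1], [0.0013, 0.0004, 0.0033, 0, -1]]
-34.5 [[0.0016, 0.0006, 0.0031, 0, -1], [0.0019, 0.0006, 0.003, 0, -1], [0.0022, 0.0008, 0.0027, 0, -1], [0.0025, 0.0008, 0.0024, 0, -1], [0.0026, 0.0009, 0.0022, 0, -1]]
-4.5 [[0.0029, 0.001, 0.0019, 0, -1], [0.003, 0.0011, 0.0015, 0, -1], [0.0032, 0.001, 0.0012, 0, -1], [0.0033, 0.0012, 0.0008, 0, -1], [0.0033, 0.0011, 0.0005, 0, -1]]
```

Emit:
servo_tool([
  [[0,0,0.0036,0,-1],[0.0003,0.0001,0.0035,0,-1],[0.0006,0.0002,0.0035,0,-1],[0.0009,0.0003,0.0034,0,-1],[0.0013,0.0004,0.0033,0,-1]],
])

```text
time_s: 5.85
eef_pos: [0.5531, -0.0981, 0.1344]
eef_rot: [0.002, 0.582, 0.813, 0.001]
wrist_force: [6.4, 0.3, -5.1]
opening: 0.14
```

Emit:
servo_tool([
  [[0.0016,0.0006,0.0031,0,-1],[0.0019,0.0006,0.003,0,-1],[0.0022,0.0008,0.0027,0,-1],[0.0025,0.0008,0.0024,0,-1],[0.0026,0.0009,0.0022,0,-1]],
])

```text
time_s: 6.35
eef_pos: [0.5618, -0.0951, 0.1469]
eef_rot: [-0.0, 0.582, 0.813, -0.001]
wrist_force: [-1.0, -7.0, -4.4]
opening: 0.144
```

Emit:
servo_tool([
  [[0.0029,0.001,0.0019,0,-1],[0.003,0.0011,0.0015,0,-1],[0.0032,0.001,0.0012,0,-1],[0.0033,0.0012,0.0008,0,-1],[0.0033,0.0011,0.0005,0,-1]],
])

```text
time_s: 6.85
eef_pos: [0.577, -0.0902, 0.1543]
eef_rot: [-0.001, 0.582, 0.813, -0.002]
wrist_force: [-7.6, -6.7, 8.4]
opening: 0.145
```

```bash
python3 - <<'E'
from h import *
cs={n:camera(n) for n in ["wrist","scene"]}
for n,c in cs.items(): cv2.imwrite(f"pics/{n}5.png",c["img"])
o=get_obs();print(o["time_s"],o["eef_pos"],o["eef_rot"],o["wrist_force"],o["torque"],o["opening"])
E
```

```text
6.95 [ 0.57754652 -0.08997679  0.15438239] [-2.30370756e-04  5.81718720e-01  8.13388993e-01 -1.27452347e-03] [-5.06838677 -4.63043929  7.26494274] [-0.62342145  0.84253735  0.01850099] 0.14123370899073054
```

View pics/wrist5.png

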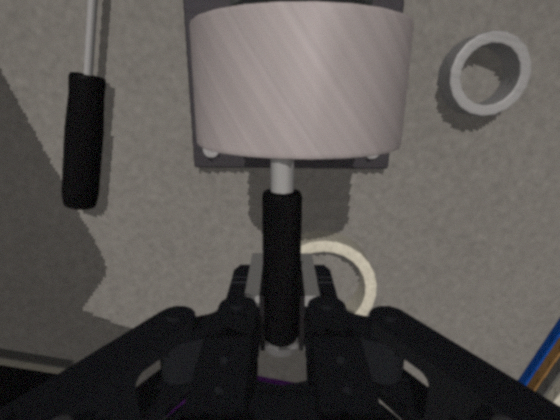

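The drum follows. The upward 8 N shows my arc runs ~2.5 mm short at the top: the true start was near -99°, as the camera fit said. I'll correct that and carry on.

```bash
python3 -c "
from h import *
arc(np.radians(-4.5),1,4,corr=(0,0,.0025))"
```

```text
25.5 [[0.0034, 0.0012, 0.0006, 0, -1], [0.0033, 0.0011, 0.0002, 0, -1], [0.0033, 0.0011, -0.0001, 0, -1], [0.0033, 0.0011, -0.0005, 0, -1], [0.0031, 0.0011, -0.0009, 0, -1]]
55.5 [[0.0029, 0.001, -0.0017, 0, -1], [0.0028, 0.001, -0.002, 0, -1], [0.0026, 0.0008, -0.0023, 0, -1], [0.0023, 0.0008, -0.0026, 0, -1], [0.002, 0.0007, -0.0028, 0, -1]]
85.5 [[0.0018, 0.0006, -0.0031, 0, -1], [0.0014, 0.0005, -0.0032, 0, -1], [0.0012, 0.0004, -0.0033, 0, -1], [0.0008, 0.0003, -0.0035, 0, -1], [0.0004, 0.0001, -0.0035, 0, -1]]
115.5 [[0.0001, 0.0001, -0.0036, 0, -1], [-0.0003, -0.0001, -0.0035, 0, -1], [-0.0006, -0.0002, -0.0035, 0, -1], [-0.001, -0.0004, -0.0034, 0, -1], [-0.0012, -0.0004, -0.0033, 0, -1]]
```

Emit:
servo_tool([
  [[0.0034,0.0012,0.0006,0,-1],[0.0033,0.0011,0.0002,0,-1],[0.0033,0.0011,-0.0001,0,-1],[0.0033,0.0011,-0.0005,0,-1],[0.0031,0.0011,-0.0009,0,-1]],
])

```text
time_s: 7.45
eef_pos: [0.5934, -0.0846, 0.1532]
eef_rot: [-0.001, 0.582, 0.813, -0.002]
wrist_force: [-6.9, -6.8, 5.1]
opening: 0.139
```

Emit:
servo_tool([
  [[0.0029,0.001,-0.0017,0,-1],[0.0028,0.001,-0.002,0,-1],[0.0026,0.0008,-0.0023,0,-1],[0.0023,0.0008,-0.0026,0,-1],[0.002,0.0007,-0.0028,0,-1]],
])

```text
time_s: 7.95
eef_pos: [0.6075, -0.08, 0.1432]
eef_rot: [0.001, 0.582, 0.813, -0.001]
wrist_force: [-4.3, -3.5, 10.3]
opening: 0.142
```

Emit:
servo_tool([
  [[0.0018,0.0006,-0.0031,0,-1],[0.0014,0.0005,-0.0032,0,-1],[0.0012,0.0004,-0.0033,0,-1],[0.0008,0.0003,-0.0035,0,-1],[0.0004,0.0001,-0.0035,0,-1]],
])

```text
time_s: 8.45
eef_pos: [0.6146, -0.0776, 0.1276]
eef_rot: [0.002, 0.582, 0.813, 0.001]
wrist_force: [0.7, -0.6, 11.4]
opening: 0.141
```

Emit:
servo_tool([
  [[0.0001,0.0001,-0.0036,0,-1],[-0.0003,-0.0001,-0.0035,0,-1],[-0.0006,-0.0002,-0.0035,0,-1],[-0.001,-0.0004,-0.0034,0,-1],[-0.0012,-0.0004,-0.0033,0,-1]],
])

```text
time_s: 8.95
eef_pos: [0.6137, -0.078, 0.1108]
eef_rot: [0.004, 0.582, 0.813, 0.002]
wrist_force: [7.8, 3.3, 8.0]
opening: 0.143
```

```bash
cat > d1.py <<'E'
D=[ # t,x,y,z,fx,fy,fz
(5.85,.5531,-.0981,.1344,6.4,.3,-5.1),
(6.35,.5618,-.0951,.1469,-1.0,-7.0,-4.4),
(6.85,.577,-.0902,.1543,-7.6,-6.7,8.4),
(7.45,.5934,-.0846,.1532,-6.9,-6.8,5.1),
(7.95,.6075,-.0800,.1432,-4.3,-3.5,10.3),
(8.45,.6146,-.0776,.1276,.7,-.6,11.4),
(8.95,.6137,-.0780,.1108,7.8,3.3,8.0),
]
E
cat > fit.py <<'E'
from h import *
def circ(D,verbose=True):
    D=np.array(D);xy=D[:,1:3]
    m=xy.mean(0);d=np.linalg.svd(xy-m)[2][0]; d=d*np.sign(d[0]);yaw=np.arctan2(d[1],d[0])
    s=(xy-m)@d;z=D[:,3]
    r=least_squares(lambda p:np.hypot(s-p[0],z-p[1])-.034,[0,.125])
    r2=least_squares(lambda p:np.hypot(s-p[0],z-p[1])-p[2],[0,.125,.034])
    c=m+r.x[0]*d
    th=np.arctan2(s-r.x[0],z-r.x[1])
    f=D[:,4:6]@d;ft=f*np.cos(th)-D[:,6]*np.sin(th);fr=f*np.sin(th)+D[:,6]*np.cos(th)
    if verbose:
        print("yaw",yaw,"centre",c,r.x[1],"res mm",np.round(r.fun*1e3,1),"free r",r2.x[2])
        for a,b,e,g in zip(np.degrees(th),ft,fr,D[:,4:6]@np.array([d[1],-d[0]])): print(round(a,1),"Ft",round(b,1),"Fr",round(e,1),"Fa",round(g,1))
    return yaw,c,r.x[1],th,ft
E
python3 -c "
from fit import *;from d1 import D
circ(D)
arc(np.radians(115.5),1,5)"
```

```text
yaw 0.3206331414793671 centre [ 0.58289923 -0.08816445] 0.12105665679020623 res mm [ 0.1  0.1 -0.2  0.   0.1  0.   0. ] free r 0.0340890599741501
-67.0 Ft -2.3 Fr -7.7 Fa 1.7
-40.7 Ft -5.3 Fr -1.3 Fa 6.3
-10.6 Ft -7.6 Fr 10.0 Fa 4.0
19.0 Ft -9.9 Fr 2.0 Fa 4.3
49.5 Ft -11.2 Fr 2.7 Fa 2.0
78.9 Ft -11.1 Fr 2.7 Fa 0.8
107.5 Ft -10.2 Fr 5.6 Fa -0.7
145.5 [[-0.0016, -0.0006, -0.0031, 0, -1], [-0.0019, -0.0006, -0.003, 0, -1], [-0.0022, -0.0008, -0.0027, 0, -1], [-0.0024, -0.0008, -0.0024, 0, -1], [-0.0027, -0.0009, -0.0022, 0, -1]]
175.5 [[-0.0029, -0.001, -0.0018, 0, -1], [-0.003, -0.001, -0.0016, 0, -1], [-0.0032, -0.0011, -0.0012, 0, -1], [-0.0033, -0.0011, -0.0008, 0, -1], [-0.0033, -0.0012, -0.0005, 0, -1]]
205.5 [[-0.0034, -0.0011, -0.0001, 0, -1], [-0.0033, -0.0012, 0.0003, 0, -1], [-0.0033, -0.0011, 0.0007, 0, -1], [-0.0033, -0.0011, 0.001, 0, -1], [-0.0031, -0.0011, 0.0013, 0, -1]]
235.5 [[-0.0029, -0.001, 0.0017, 0, -1], [-0.0028, -0.001, 0.0021, 0, -1], [-0.0026, -0.0008, 0.0023, 0, -1], [-0.0023, -0.0008, 0.0026, 0, -1], [-0.002, -0.0007, 0.0028, 0, -1]]
265.5 [[-0.0018, -0.0006, 0.003, 0, -1], [-0.0014, -0.0005, 0.0032, 0, -1], [-0.0012, -0.0004, 0.0034, 0, -1], [-0.0008, -0.0003, 0.0034, 0, -1], [-0.0004, -0.0001, 0.0036, 0, -1]]
```

Emit:
servo_tool([
  [[-0.0016,-0.0006,-0.0031,0,-1],[-0.0019,-0.0006,-0.003,0,-1],[-0.0022,-0.0008,-0.0027,0,-1],[-0.0024,-0.0008,-0.0024,0,-1],[-0.0027,-0.0009,-0.0022,0,-1]],
])

```text
time_s: 9.45
eef_pos: [0.6042, -0.0812, 0.0961]
eef_rot: [0.005, 0.582, 0.813, 0.004]
wrist_force: [18.1, 3.2, -8.9]
opening: 0.147
```

Emit:
servo_tool([
  [[-0.0029,-0.001,-0.0018,0,-1],[-0.003,-0.001,-0.0016,0,-1],[-0.0032,-0.0011,-0.0012,0,-1],[-0.0033,-0.0011,-0.0008,0,-1],[-0.0033,-0.0012,-0.0005,0,-1]],
])

```text
time_s: 9.95
eef_pos: [0.5841, -0.0878, 0.0874]
eef_rot: [0.001, 0.582, 0.813, 0.0]
wrist_force: [6.7, -3.2, -7.1]
opening: 0.14
```

Emit:
servo_tool([
  [[-0.0034,-0.0011,-0.0001,0,-1],[-0.0033,-0.0012,0.0003,0,-1],[-0.0033,-0.0011,0.0007,0,-1],[-0.0033,-0.0011,0.001,0,-1],[-0.0031,-0.0011,0.0013,0,-1]],
])

```text
time_s: 10.45
eef_pos: [0.5672, -0.0934, 0.0914]
eef_rot: [0.001, 0.582, 0.813, 0.0]
wrist_force: [3.9, -3.6, -0.7]
opening: 0.144
```

Emit:
servo_tool([
  [[-0.0029,-0.001,0.0017,0,-1],[-0.0028,-0.001,0.0021,0,-1],[-0.0026,-0.0008,0.0023,0,-1],[-0.0023,-0.0008,0.0026,0,-1],[-0.002,-0.0007,0.0028,0,-1]],
])

```text
time_s: 10.95
eef_pos: [0.5552, -0.0973, 0.1035]
eef_rot: [0.001, 0.582, 0.813, 0.001]
wrist_force: [5.2, -1.9, 1.6]
opening: 0.141
```

Emit:
servo_tool([
  [[-0.0018,-0.0006,0.003,0,-1],[-0.0014,-0.0005,0.0032,0,-1],[-0.0012,-0.0004,0.0034,0,-1],[-0.0008,-0.0003,0.0034,0,-1],[-0.0004,-0.0001,0.0036,0,-1]],
])

```text
time_s: 11.45
eef_pos: [0.5505, -0.0989, 0.1203]
eef_rot: [0.002, 0.582, 0.813, 0.001]
wrist_force: [10.1, -0.3, -0.6]
opening: 0.144
```

```bash
cat >> d1.py <<'E'
D+=[(9.45,.6042,-.0812,.0961,18.1,3.2,-8.9),
(9.95,.5841,-.0878,.0874,6.7,-3.2,-7.1),
(10.45,.5672,-.0934,.0914,3.9,-3.6,-.7),
(10.95,.5552,-.0973,.1035,5.2,-1.9,1.6),
(11.45,.5505,-.0989,.1203,10.1,-.3,-.6),
]
E
cat >> fit.py <<'E'
def sinfit(th,ft,d=1):
    # tool force from outside: -(friction) + W sin(th-tw) ... ft = -d*F + A sin th + B cos th
    M=np.c_[-d*np.ones_like(th),np.sin(th),np.cos(th)]
    x,res,_,_=np.linalg.lstsq(M,ft,rcond=None)
    print("F",x[0],"W",np.hypot(x[1],x[2]),"res",np.round(ft-M@x,1))
    # heavy mass at angle th+b (from up): tool-side torque prop sin(th+b): A=cos b*W, B=sin b*W ; down when th=pi-b
    b=np.arctan2(x[2],x[1]);print("offset b deg",np.degrees(b),"handle angle for heavy down",np.degrees(np.pi-b)%360)
    return b
E
python3 -c "
from fit import *;from d1 import D
y,c,z,th,ft=circ(D);sinfit(th,ft)
arc(np.radians(265.5),1,6,yaw=.32)"
```

```text
yaw 0.3199956620829991 centre [ 0.58282892 -0.08819503] 0.1211736950907217 res mm [ 0.  -0.1 -0.3 -0.1  0.1  0.1  0.1 -0.3 -0.2  0.   0.   0.1] free r 0.03395595532685047
-67.1 Ft -2.3 Fr -7.7 Fa 1.7
-40.7 Ft -5.3 Fr -1.3 Fa 6.3
-10.5 Ft -7.6 Fr 10.0 Fa 4.0
19.2 Ft -9.9 Fr 2.0 Fa 4.3
49.7 Ft -11.2 Fr 2.7 Fa 2.0
79.1 Ft -11.1 Fr 2.6 Fa 0.8
107.7 Ft -10.2 Fr 5.6 Fa -0.7
138.1 Ft -7.6 Fr 18.8 Fa 2.7
177.7 Ft -5.1 Fr 7.3 Fa 5.1
-151.0 Ft -2.6 Fr -0.6 Fa 4.6
-121.3 Ft -0.9 Fr -4.5 Fa 3.4
-91.5 Ft -0.8 Fr -9.5 Fa 3.5
F 6.2824617232078275 W 5.205528996436477 res [ 0.4 -0.6 -0.2 -0.1  0.   0.3  0.   0.4 -0.6 -0.4  0.2  0.6]
offset b deg -157.06772451410558 handle angle for heavy down 337.0677245141056
295.5 [[-0.0001, -0.0, 0.0036, 0, -1], [0.0003, 0.0001, 0.0035, 0, -1], [0.0006, 0.0002, 0.0035, 0, -1], [0.001, 0.0003, 0.0034, 0, -1], [0.0012, 0.0004, 0.0033, 0, -1]]
325.5 [[0.0017, 0.0005, 0.0031, 0, -1], [0.0019, 0.0007, 0.003, 0, -1], [0.0022, 0.0007, 0.0027, 0, -1], [0.0024, 0.0008, 0.0024, 0, -1], [0.0027, 0.0009, 0.0022, 0, -1]]
355.5 [[0.0029, 0.001, 0.0018, 0, -1], [0.003, 0.001, 0.0016, 0, -1], [0.0032, 0.001, 0.0012, 0, -1], [0.0033, 0.0011, 0.0008, 0, -1], [0.0033, 0.0011, 0.0005, 0, -1]]
385.5 [[0.0034, 0.0011, 0.0001, 0, -1], [0.0034, 0.0012, -0.0003, 0, -1], [0.0033, 0.0011, -0.0007, 0, -1], [0.0032, 0.001, -0.001, 0, -1], [0.0032, 0.0011, -0.0013, 0, -1]]
415.5 [[0.0029, 0.001, -0.0017, 0, -1], [0.0028, 0.0009, -0.0021, 0, -1], [0.0026, 0.0008, -0.0023, 0, -1], [0.0023, 0.0008, -0.0026, 0, -1], [0.0021, 0.0007, -0.0028, 0, -1]]
445.5 [[0.0017, 0.0006, -0.003, 0, -1], [0.0015, 0.0004, -0.0032, 0, -1], [0.0011, 0.0004, -0.0034, 0, -1], [0.0008, 0.0003, -0.0034, 0, -1], [0.0004, 0.0001, -0.0036, 0, -1]]
```

One full turn fits well: friction is 6.28 N (given as about 6.2), weight 5.2 N (given as 3.9–5.4), and the heavy side is down at handle angle ≈ -23°. I'll go a bit further, then turn back round to cancel bias.

Emit:
servo_tool([
  [[0.001,0.0003,0.0036,0,-1],[0.0003,0.0001,0.0035,0,-1],[0.0006,0.0002,0.0035,0,-1],[0.001,0.0003,0.0034,0,-1],[0.0012,0.0004,0.0033,0,-1]],
])

```text
time_s: 11.95
eef_pos: [0.5539, -0.0978, 0.1366]
eef_rot: [0.001, 0.582, 0.813, 0.001]
wrist_force: [10.4, -2.6, -8.7]
opening: 0.141
```

Emit:
servo_tool([
  [[0.0017,0.0005,0.0031,0,-1],[0.0019,0.0007,0.003,0,-1],[0.0022,0.0007,0.0027,0,-1],[0.0024,0.0008,0.0024,0,-1],[0.0027,0.0009,0.0022,0,-1]],
])

```text
time_s: 12.45
eef_pos: [0.5631, -0.0946, 0.1484]
eef_rot: [-0.0, 0.582, 0.813, -0.001]
wrist_force: [4.5, -8.2, -12.4]
opening: 0.14
```

Emit:
servo_tool([
  [[0.0029,0.001,0.0018,0,-1],[0.003,0.001,0.0016,0,-1],[0.0032,0.001,0.0012,0,-1],[0.0033,0.0011,0.0008,0,-1],[0.0033,0.0011,0.0005,0,-1]],
])

```text
time_s: 12.95
eef_pos: [0.577, -0.09, 0.1546]
eef_rot: [-0.002, 0.582, 0.813, -0.002]
wrist_force: [-4.9, -8.5, -0.5]
opening: 0.14
```

```bash
python3 -c "
from fit import *
arc(np.radians(355.5),-1,13,yaw=.32)"
```

```text
325.5 [[-0.0033, -0.0011, -0.0005, 0, -1], [-0.0033, -0.0011, -0.0008, 0, -1], [-0.0032, -0.0011, -0.0012, 0, -1], [-0.0031, -0.001, -0.0015, 0, -1], [-0.0028, -0.0009, -0.0019, 0, -1]]
295.5 [[-0.0027, -0.0009, -0.0021, 0, -1], [-0.0025, -0.0008, -0.0025, 0, -1], [-0.0022, -0.0007, -0.0027, 0, -1], [-0.0019, -0.0007, -0.0029, 0, -1], [-0.0016, -0.0005, -0.0032, 0, -1]]
265.5 [[-0.0013, -0.0004, -0.0032, 0, -1], [-0.001, -0.0004, -0.0035, 0, -1], [-0.0006, -0.0002, -0.0035, 0, -1], [-0.0002, -0.0001, -0.0035, 0, -1], [0.0001, 0.0001, -0.0036, 0, -1]]
235.5 [[0.0004, 0.0001, -0.0035, 0, -1], [0.0008, 0.0003, -0.0035, 0, -1], [0.0011, 0.0004, -0.0033, 0, -1], [0.0015, 0.0004, -0.0032, 0, -1], [0.0017, 0.0006, -0.0031, 0, -1]]
205.5 [[0.0021, 0.0007, -0.0028, 0, -1], [0.0023, 0.0008, -0.0026, 0, -1], [0.0026, 0.0008, -0.0023, 0, -1], [0.0028, 0.001, -0.002, 0, -1], [0.0029, 0.0009, -0.0017, 0, -1]]
175.5 [[0.0032, 0.0011, -0.0013, 0, -1], [0.0032, 0.001, -0.0011, 0, -1], [0.0033, 0.0011, -0.0006, 0, -1], [0.0034, 0.0012, -0.0003, 0, -1], [0.0034, 0.0011, 0.0001, 0, -1]]
145.5 [[0.0033, 
[... 514 characters left out ...]
1, 0.0035, 0, -1], [-0.0008, -0.0003, 0.0035, 0, -1], [-0.0012, -0.0004, 0.0033, 0, -1], [-0.0014, -0.0005, 0.0032, 0, -1], [-0.0018, -0.0005, 0.0031, 0, -1]]
25.5 [[-0.002, -0.0007, 0.0028, 0, -1], [-0.0024, -0.0008, 0.0026, 0, -1], [-0.0025, -0.0008, 0.0023, 0, -1], [-0.0028, -0.001, 0.002, 0, -1], [-0.003, -0.001, 0.0017, 0, -1]]
-4.5 [[-0.0031, -0.001, 0.0014, 0, -1], [-0.0032, -0.0011, 0.001, 0, -1], [-0.0034, -0.0011, 0.0006, 0, -1], [-0.0033, -0.0011, 0.0003, 0, -1], [-0.0034, -0.0011, -0.0001, 0, -1]]
-34.5 [[-0.0033, -0.0011, -0.0005, 0, -1], [-0.0033, -0.0011, -0.0008, 0, -1], [-0.0032, -0.0011, -0.0012, 0, -1], [-0.0031, -0.001, -0.0015, 0, -1], [-0.0028, -0.0009, -0.0019, 0, -1]]
```

Emit:
servo_tool([
  [[-0.003,-0.0021,-0.0005,0,-1],[-0.0033,-0.0011,-0.0008,0,-1],[-0.0032,-0.0011,-0.0012,0,-1],[-0.0031,-0.001,-0.0015,0,-1],[-0.0028,-0.0009,-0.0019,0,-1]],
])

```text
time_s: 13.45
eef_pos: [0.5653, -0.094, 0.1498]
eef_rot: [0.001, 0.582, 0.813, 0.002]
wrist_force: [11.7, 1.9, -4.4]
opening: 0.143
```

Emit:
servo_tool([
  [[-0.0027,-0.0009,-0.0021,0,-1],[-0.0025,-0.0008,-0.0025,0,-1],[-0.0022,-0.0007,-0.0027,0,-1],[-0.0019,-0.0007,-0.0029,0,-1],[-0.0016,-0.0005,-0.0032,0,-1]],
])

```text
time_s: 13.95
eef_pos: [0.555, -0.0975, 0.1382]
eef_rot: [0.002, 0.582, 0.813, 0.002]
wrist_force: [6.7, 4.0, 6.5]
opening: 0.139
```

Emit:
servo_tool([
  [[-0.0013,-0.0004,-0.0032,0,-1],[-0.001,-0.0004,-0.0035,0,-1],[-0.0006,-0.0002,-0.0035,0,-1],[-0.0002,-0.0001,-0.0035,0,-1],[0.0001,0.0001,-0.0036,0,-1]],
])

```text
time_s: 14.45
eef_pos: [0.5507, -0.099, 0.121]
eef_rot: [0.001, 0.582, 0.814, 0.001]
wrist_force: [-0.2, 2.1, 10.8]
opening: 0.145
```

Emit:
servo_tool([
  [[0.0004,0.0001,-0.0035,0,-1],[0.0008,0.0003,-0.0035,0,-1],[0.0011,0.0004,-0.0033,0,-1],[0.0015,0.0004,-0.0032,0,-1],[0.0017,0.0006,-0.0031,0,-1]],
])

```text
time_s: 14.95
eef_pos: [0.5551, -0.0975, 0.1038]
eef_rot: [-0.0, 0.582, 0.814, 0.0]
wrist_force: [-3.8, -1.2, 10.8]
opening: 0.142
```

Emit:
servo_tool([
  [[0.0021,0.0007,-0.0028,0,-1],[0.0023,0.0008,-0.0026,0,-1],[0.0026,0.0008,-0.0023,0,-1],[0.0028,0.001,-0.002,0,-1],[0.0029,0.0009,-0.0017,0,-1]],
])

```text
time_s: 15.45
eef_pos: [0.5667, -0.0935, 0.0916]
eef_rot: [-0.001, 0.581, 0.814, -0.001]
wrist_force: [-5.6, -1.6, 7.9]
opening: 0.144
```

Emit:
servo_tool([
  [[0.0032,0.0011,-0.0013,0,-1],[0.0032,0.001,-0.0011,0,-1],[0.0033,0.0011,-0.0006,0,-1],[0.0034,0.0012,-0.0003,0,-1],[0.0034,0.0011,0.0001,0,-1]],
])

```text
time_s: 15.95
eef_pos: [0.5818, -0.0884, 0.0871]
eef_rot: [-0.003, 0.582, 0.814, -0.002]
wrist_force: [-7.1, -5.2, 1.1]
opening: 0.141
```

Emit:
servo_tool([
  [[0.0033,0.0011,0.0005,0,-1],[0.0033,0.0011,0.0008,0,-1],[0.0032,0.001,0.0012,0,-1],[0.003,0.001,0.0015,0,-1],[0.0029,0.001,0.0019,0,-1]],
])

```text
time_s: 16.45
eef_pos: [0.5976, -0.0832, 0.0912]
eef_rot: [-0.003, 0.582, 0.813, -0.002]
wrist_force: [0.6, -6.2, -13.4]
opening: 0.143
```

Emit:
servo_tool([
  [[0.0027,0.0009,0.0022,0,-1],[0.0024,0.0008,0.0024,0,-1],[0.0022,0.0007,0.0027,0,-1],[0.002,0.0007,0.0029,0,-1],[0.0016,0.0005,0.0032,0,-1]],
])

```text
time_s: 16.95
eef_pos: [0.6116, -0.0786, 0.1061]
eef_rot: [-0.0, 0.582, 0.813, 0.001]
wrist_force: [8.6, -0.3, -7.0]
opening: 0.143
```

Emit:
servo_tool([
  [[0.0013,0.0004,0.0033,0,-1],[0.0009,0.0003,0.0034,0,-1],[0.0006,0.0002,0.0035,0,-1],[0.0003,0.0001,0.0035,0,-1],[-0.0001,0,0.0036,0,-1]],
])

```text
time_s: 17.45
eef_pos: [0.6149, -0.0775, 0.1249]
eef_rot: [0.0, 0.582, 0.813, 0.001]
wrist_force: [4.8, 0.4, -1.7]
opening: 0.143
```

Emit:
servo_tool([
  [[-0.0004,-0.0001,0.0035,0,-1],[-0.0008,-0.0003,0.0035,0,-1],[-0.0012,-0.0004,0.0033,0,-1],[-0.0014,-0.0005,0.0032,0,-1],[-0.0018,-0.0005,0.0031,0,-1]],
])

```text
time_s: 17.95
eef_pos: [0.6087, -0.0796, 0.1415]
eef_rot: [-0.0, 0.582, 0.813, 0.001]
wrist_force: [2.9, 3.0, 1.7]
opening: 0.142
```

Emit:
servo_tool([
  [[-0.002,-0.0007,0.0028,0,-1],[-0.0024,-0.0008,0.0026,0,-1],[-0.0025,-0.0008,0.0023,0,-1],[-0.0028,-0.001,0.002,0,-1],[-0.003,-0.001,0.0017,0,-1]],
])

```text
time_s: 18.45
eef_pos: [0.5955, -0.0841, 0.1524]
eef_rot: [-0.001, 0.582, 0.813, 0.0]
wrist_force: [2.2, 4.2, 1.0]
opening: 0.143
```

Emit:
servo_tool([
  [[-0.0031,-0.001,0.0014,0,-1],[-0.0032,-0.0011,0.001,0,-1],[-0.0034,-0.0011,0.0006,0,-1],[-0.0033,-0.0011,0.0003,0,-1],[-0.0034,-0.0011,-0.0001,0,-1]],
])

```text
time_s: 18.95
eef_pos: [0.5789, -0.0896, 0.1549]
eef_rot: [-0.001, 0.582, 0.813, 0.0]
wrist_force: [4.6, 5.2, -1.7]
opening: 0.141
```

```bash
cat >> d1.py <<'E'
D+=[(11.95,.5539,-.0978,.1366,10.4,-2.6,-8.7),(12.45,.5631,-.0946,.1484,4.5,-8.2,-12.4),(12.95,.5770,-.0900,.1546,-4.9,-8.5,-.5)]
E_=[(13.45,.5653,-.0940,.1498,11.7,1.9,-4.4),(13.95,.5550,-.0975,.1382,6.7,4.0,6.5),(14.45,.5507,-.0990,.1210,-.2,2.1,10.8),
(14.95,.5551,-.0975,.1038,-3.8,-1.2,10.8),(15.45,.5667,-.0935,.0916,-5.6,-1.6,7.9),(15.95,.5818,-.0884,.0871,-7.1,-5.2,1.1),
(16.45,.5976,-.0832,.0912,.6,-6.2,-13.4),(16.95,.6116,-.0786,.1061,8.6,-.3,-7.0),(17.45,.6149,-.0775,.1249,4.8,.4,-1.7),
(17.95,.6087,-.0796,.1415,2.9,3.0,1.7),(18.45,.5955,-.0841,.1524,2.2,4.2,1.0),(18.95,.5789,-.0896,.1549,4.6,5.2,-1.7)]
E
python3 -c "
from fit import *;from d1 import D,E_
y,c,z,th,ft=circ(D+E_)
n=len(D);d=np.r_[np.ones(n),-np.ones(len(E_))]
sinfit(th[:n],ft[:n],1);sinfit(th[n:],ft[n:],-1);b=sinfit(th,ft,d)
tt=np.pi-b-2*np.pi
print('target TCP',c[0]+.034*np.sin(tt)*np.cos(y),c[1]+.034*np.sin(tt)*np.sin(y),z+.034*np.cos(tt),np.degrees(tt),np.degrees(th[-1]))
print(get_obs())"
```

```text
yaw 0.32080719579295247 centre [ 0.58279701 -0.08819906] 0.1211896799961246 res mm [-0.  -0.1 -0.3 -0.1  0.1  0.1  0.2 -0.3 -0.2  0.   0.   0.   0.1  0.2
 -0.   0.  -0.1 -0.1  0.   0.1  0.1 -0.2 -0.1  0.   0.  -0.1 -0. ] free r 0.03397771228860147
-67.1 Ft -2.3 Fr -7.7 Fa 1.7
-40.7 Ft -5.3 Fr -1.3 Fa 6.3
-10.5 Ft -7.6 Fr 10.0 Fa 4.0
19.3 Ft -9.9 Fr 1.9 Fa 4.3
49.8 Ft -11.2 Fr 2.7 Fa 2.0
79.2 Ft -11.1 Fr 2.6 Fa 0.8
107.7 Ft -10.2 Fr 5.6 Fa -0.7
138.1 Ft -7.6 Fr 18.8 Fa 2.7
177.7 Ft -5.1 Fr 7.3 Fa 5.1
-151.1 Ft -2.6 Fr -0.6 Fa 4.6
-121.3 Ft -0.9 Fr -4.5 Fa 3.4
-91.5 Ft -0.8 Fr -9.5 Fa 3.5
-63.2 Ft -3.7 Fr -12.0 Fa 5.7
-37.3 Ft -6.2 Fr -10.9 Fa 9.2
-10.3 Ft -7.3 Fr 0.8 Fa 6.5
-32.8 Ft 7.5 Fr -10.0 Fa 1.9
-59.9 Ft 9.4 Fr -3.3 Fa -1.7
-90.3 Ft 10.8 Fr -0.5 Fa -2.1
-120.8 Ft 11.3 Fr -2.1 Fa -0.1
-150.2 Ft 9.0 Fr -4.0 Fa -0.2
-178.3 Ft 8.4 Fr -0.9 Fa 2.7
152.5 Ft 7.4 Fr 11.2 Fa 6.1
116.4 Ft 2.7 Fr 10.3 Fa 3.0
83.7 Ft 2.2 Fr 4.5 Fa 1.1
53.3 Ft 0.8 Fr 4.0 Fa -1.9
23.2 Ft 2.7 Fr 2.3 Fa -3.3
-7.0 Ft 5.8 Fr -2.4 Fa -3.5
F 6.363337186029758 W 5.1161937395705905 res [ 0.6 -0.3 -0.   0.   0.1  0.2 
[... 661 characters left out ...]
2545 -7.0014074012537115
{'time_s': 18.95, 'q': array([-3.56335990e-01,  2.99551001e-01,  1.65577604e+00,  5.85212107e-04,
        1.18754030e+00, -6.85506133e-01]), 'dq': array([-0.03976144, -0.06252204,  0.08778333,  0.00171978, -0.02583336,
       -0.03892877]), 'joint_efforts': array([-2.69496337e+00, -4.81171310e+01, -3.22370338e+01, -1.51970599e+00,
        7.11561050e-01,  1.73721544e-02]), 'eef_pos': array([ 0.5788832 , -0.08960242,  0.15492914]), 'eef_rot': array([-6.86105107e-04,  5.81785725e-01,  8.13341804e-01,  9.52698456e-05]), 'wrist_force': array([ 4.57719589,  5.1787044 , -1.65108399]), 'torque': array([ 0.65727545, -0.60406473, -0.01496138]), 'opening': 0.14132051801104792}
```

Forward gives 335.3° and reverse 337.7°, so they agree; the target is -23.5° (TCP ≈ 0.5699, -0.0925, 0.1524). Approaching in small steps.

Emit:
servo_tool([
  [[-0.002,-0.0007,-0.0004,0,-1],[-0.002,-0.0007,-0.0005,0,-1],[-0.002,-0.0007,-0.0006,0,-1],[0,0,0,0,-1],[0,0,0,0,-1],[0,0,0,0,-1]],
])

```text
time_s: 19.55
eef_pos: [0.5729, -0.0916, 0.1534]
eef_rot: [-0.001, 0.582, 0.813, 0.0]
wrist_force: [3.0, 5.2, -0.1]
opening: 0.14
```

Emit:
servo_tool([
  [[-0.0015,-0.0005,-0.0006,0,-1],[-0.0015,-0.0005,-0.0006,0,-1],[0,0,0,0,-1],[0,0,0,0,-1],[0,0,0,0,-1],[0,0,0,0,-1]],
])

```text
time_s: 20.15
eef_pos: [0.5702, -0.0925, 0.1524]
eef_rot: [-0.001, 0.582, 0.813, 0.0]
wrist_force: [3.8, 5.5, -1.4]
opening: 0.14
```

Emit:
servo_tool([
  [[0,0,0,0,-1],[0,0,0,0,-1],[0,0,0,0,-1],[0,0,0,0,-1],[0,0,0,0,-1],[0,0,0,0,-1],[0,0,0,0,-1],[0,0,0,0,-1]],
])

```text
time_s: 20.95
eef_pos: [0.5702, -0.0925, 0.1524]
eef_rot: [-0.001, 0.582, 0.813, 0.0]
wrist_force: [4.1, 5.7, -1.1]
opening: 0.143
```

```bash
python3 - <<'E'
from h import *
cs={n:camera(n) for n in ["wrist","scene"]}
for n,c in cs.items(): cv2.imwrite(f"pics/{n}6.png",c["img"])
cv2.imwrite("pics/f6.png",np.hstack([cv2.resize(cs[n]["img"],(400,300)) for n in cs]))
o=get_obs();print(o["time_s"],o["eef_pos"],np.abs(o["dq"]).max(),o["wrist_force"],o["opening"])
s=(o["eef_pos"][:2]-np.array([.5828,-.0882]))@[.949,.3153];print("angle",np.degrees(np.arctan2(s,o["eef_pos"][2]-.1212)))
a=cv2.imread("pics/scene1.png").astype(int);b=cs["scene"]["img"].astype(int)
for nm,(x,y) in dict(screw=(286,190),tape=(195,208),ring=(222,274),bottle=(319,258),mug=(415,358)).items():
    w=np.abs(a[y-20:y+20,x-20:x+20]-b[y-20:y+20,x-20:x+20]).max(2);print(nm,(w>60).sum())
E
```

```text
21.05 [ 0.57026605 -0.09246772  0.15239802] 0.002264548419854389 [4.89971387 5.1925081  0.11889138] 0.14077809095032323
angle -22.99620335352341
screw 48
tape 523
ring 0
bottle 0
mug 0
```

View pics/f6.png

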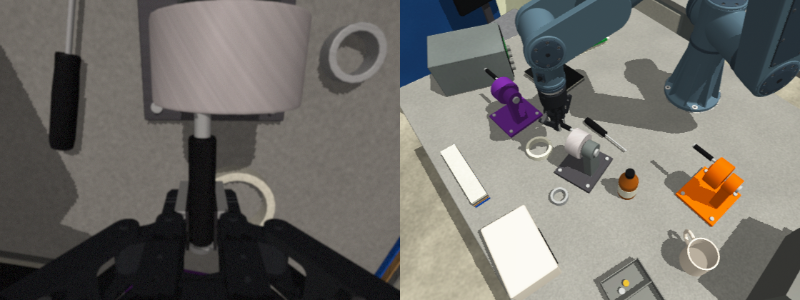

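The final picture shows the sleeve still between the pads. The tape is at about (193,207) against (195,208) before, so its pixel change is the gripper's shadow. The other bystanders are where they were. Handing in.

```bash
python3 -c "
from bench import *
print(hand_in())"
```

```text
the job is handed in; nothing more can be done
None
```

The heavy side should now be straight down, with the drum standing still and the handle still gripped. I gripped the crank handle of the grey stand and turned the drum about 445° one way, then a full 360° back, reading the force all the way.

- **Where the heavy side is:** the combined fit gave 6.4 N friction and 5.0 N hidden weight at the handle, in line with the values you gave. The heavy side is down with the handle at -23.6° from upright. The two directions gave -24.7° and -22.3°, so they disagree by about 2.4°.
- **Final position:** the handle is at -23.0°, with no drift over the last second. The gripper opening is 0.14, so it is still holding the sleeve. The remaining wrist force is about 7 N.
- **Bystanders:** the ring, bottle and mug show no change in the scene camera. The screwdriver shows only slight pixel changes, which I did not follow up. The tape check showed many changed pixels, but the roll is still in the same place, so I took that to be the gripper's shadow.
- **Forces and time:** the highest wrist force I read was about 20 N, with one reading every half second. The job took about 21 s.

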